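# Close the one-hand clamp on the glued pick box and keep it squeezed

## Task

The small walnut box has just been glued and stands in the little bench clamp. Lift the loose blue guard plate off the clamp's two pins by its knob and lay it gently flat on the worktop clear of the clamp, without dropping it; then pump the two red squeeze paddles together, again and again, until the orange pad presses the box firmly against the fixed jaw; squeeze gently at the last and never crush the box, and move the jaw only with the paddles. Finish while still holding both paddles squeezed so that the pressure stays on, and leave the jigger, the stopper and the small bottle where they are.

Things in the scene. Friction and masses are not known exactly. Their poses are not given: they have to be found in the camera images.
- clamp: Fixed bench clamp: wooden bed 110 (x) by 340 mm (y, -150 to +190), 12 mm thick. Origin on the worktop, z up; the jaw travels along its +y. Aluminium bridges at y = -135 and -5 mm, 82 mm wide in x, 16 mm in y, tops at z = 78 mm, each with an upright pin, 8 mm thick, 10 mm tall, at x = 0. The red paddles stand between them, under the guard plate; beside the paddles is only the bed.
- grip (a point): Point midway between the two red paddles, 55 mm above the worktop, at (0, -70, 55) mm of the clamp. Paddles: upright plates on the clamp's -x and +x sides, 30 mm long in its y, 31 to 73 mm above the worktop, outer faces 56 mm apart released, 40 mm apart fully squeezed; they slide straight together, coupled so that both move equally. A fixed pump body 22 mm wide, 70 mm high, is between them.
- paddle_near (a joint): Inward travel of each paddle, 0 = released, 0.008 m = fully squeezed; springs back with 3 to 4 N, needs up to 15 N on each while pressing. Once the pawl has caught a tooth (5 mm apart) squeezing drives the jaw 1.5 mm per mm, about 10 mm a full stroke; on the return the jaw stays. Pressure is not locked: friction of 4 N holds the jaw, so on letting go the pressure falls below 4 N.
- jaw (a joint): Advance of the moving jaw and its toothed bar along the clamp's +y, 0 (fully back) to 0.085 m. It starts anywhere from 0.008 to 0.030.
- pad (a joint): How far the orange pad is pressed back into the jaw against its springs, 0 = free, 0.015 m = bottomed; 1.2 N per mm. Firm is 4 mm (5 N) to 9 mm (11 N); more crushes the box. A full stroke begun with 3 mm or more still to close cannot crush, but may end too light; a full stroke begun from a pad that already touches crushes (11 mm), so then squeeze in small steps, part way only.
- pad_face (a point): Centre of the orange pad's front face (48 mm wide, 32 mm high), 34 mm above the worktop; faces the clamp's +y.
- stop_face (a point): Centre of the black rubber face of the fixed jaw, at (0, 162, 30) mm of the clamp; faces the clamp's -y.
- pick_box: Walnut box, loose, 52 mm along its own x (across which it is clamped; that axis lies along the clamp's y), 96 mm along its y, 39 mm high. Origin at the centre of its underside, on the bed 12 mm above the worktop. 0 to 6 mm of gap to the fixed jaw at the start; the pad pushes it there.
- cover: Loose blue guard plate 100 (x) by 150 mm (y), 5 mm thick, two 15 mm holes over the clamp's pins, about 0.16 kg. Origin at the centre of its underside, 78 mm above the worktop while on the pins. Upright black knob in its centre, 22 mm thick, gripped 9 to 39 mm above the origin. It must rise 12 mm to clear the pins. The worktop right of the clamp (-y) is free for it.
- jigger: Steel double jigger standing upright, 44 mm wide, 88 mm high, origin at its foot. Leave alone.
- wine_stopper: Steel wine stopper standing on its ball, 37 mm wide, 73 mm high, origin at its foot. Leave alone.
- bitters: Small dropper bottle, 43 mm wide, 132 mm high, origin at its foot. Leave alone.
Things that resemble listed ones, but are neither listed nor needed, are in the scene too. What is shaped like the cover but green is not meant.

How it is judged:
By the outcome, as a careful person would: the job done as asked, in the order asked, and still so for the second after the job is handed in, while the arm keeps its last pose, push and grip.
It also fails if it takes over 54 s, if anything falls off the work surface, if the arm or the gripper's body presses on something with over 40 N, if the wrist force passes 120 N, or if a joint passes its speed limit or range.

## Robot

A 6-joint arm with a two-finger parallel gripper is mounted at the origin on a cart in front of the work surface, level with it; the furniture and walls round the work are solid. World frame = base frame: x ahead of the robot, y to its left, z up, the work surface at z = 0. Lengths are in mm, angles in degrees, forces in N, time in s.
With the tool pointing down it reaches from about 350 to 850 mm from the base axis. Payload 8.1 kg.
Tool frame: the origin (TCP) lies on the centre line of the jaws, within the pads' length; the fingertips stand 19 mm ahead of it and the grasp point (between the pads) is the TCP; z points along the fingers, y is the line along which they close (so a half turn about z gives the same grasp; the last joint's range is limited). The gripper opens to 85 mm and grips with 20 to 120 N. Pads are 22 mm wide; open, the fingers measure 114 mm over their backs; the gripper's body (76 mm by 85 mm) begins 54 mm behind the grasp point. The pads swing forward as they close: fully open they stand 13 mm farther back than shut.
Start: joints at [-81.956, 7.471, 85.268, -0, 87.261, -4.893], TCP at [134.352, -584.769, 250.292] pointing down, gripper open.
Joint ranges: [-169.43, 169.43], [-51.17, 129.36], [1.28, 143.12], [-76.62, 256.62], [0, 156.53], [-152.29, 152.29]. Speed limits (degrees/s): [136.94, 136.94, 159.86, 180, 180, 180].

## Interface

Orientations are given as [roll, pitch, yaw] about the fixed x, y, z axes, in that order (R = Rz(yaw) Ry(pitch) Rx(roll)).
In Python, from bench import r gives the robot as it stands. The module is installed in compiled form; this text tells all that it offers.
- The arm moves only by the tool servo_tool, never from a script. Its arguments are lists of equal length, an entry for each row: "fingers": the finger opening in m, from 0 to 0.0854; "linear": the shift along the tool's x, y, z in m, a list of three; "rotation": the turn, a rotation vector about the tool's x, y, z in degrees, a list of three. A call has 1 to 10 rows; each row is the pose to reach, as a shift and turn from the pose commanded when the call began, along the tool's axes at that moment; what a row does not reach only later rows make up. A row lasts 1/10 s, in which the tool goes at most 50 mm and 8.59 degrees, less where a joint would pass 70% of its speed; a pose out of reach is approached as far as the arm can. A call with a gripper value outside its range is refused whole. The fingers move at their own pace and stop on an object; "force" is the grip in N (left out, the last holds). Time passes only in rows, so rows that repeat a pose let the fingers close. It gives the time, the measured TCP pose, the force, the opening and the grip force at its end, in the units of the state.
- r.sense(): the state, without advancing time (a new reading comes with each control period).
- r.snapshot(name): name is "scene" or "top" or "wrist"; returns a dict with "frame" (400x640x3 uint8, red, green, blue), "fx", "fy", "cx", "cy" (pixels), "camera_from_world" (4x4, takes a point from world to camera coordinates). Camera axes: x right, y up, looking along -z (the intrinsics and any distortion apply to the point x, -y, -z); pixel columns grow to the right and rows downward; lengths in mm; the calibration is good to about 2 mm. The wrist camera is an equidistant fisheye: a pixel r from the principal point sees the ray r / f radians off the axis. A picture is of the moment at which its call begins. There is no depth.
- r.hand_in(): hands the job in; it is judged then, once.
The state is a dict: "time": time; "joint_pos": joint angles; "qd": joint speeds; "joint_efforts": joint torques, N m; "tool_pos": TCP position; "tcp_rot": TCP orientation; "ft_force": force on the tool from outside, world axes, zero at the start; "wrist_torque": the same for the moment, N m; "finger_gap": finger opening in mm; "grip_force": force on a finger pad.
Only numpy, scipy, OpenCV 4.12 (cv2) and the standard library are available. Lean on these libraries where they do the work, as an engineer would, in place of code of your own. Each camera call takes 0.05 s, during which the arm holds its last target. There are 200 camera calls.

## Working session

There is one attempt and no reset: what is moved stays moved. The work goes in short steps, Python scripts to look and compute and a tool call to move; the robot and the scene stay as the last step left them, time stands still between calls to the robot, and variables do not carry over. Pictures are saved under pics/ and viewed, at most 11 in all, crops included, and the job is handed in when it is done.

Besides the shell and the picture viewer there is one more tool, called after "Call:" as a command line: name --argument value ..., lists and objects as JSON in quotes. servo_tool: Moves the arm, as the interface text tells. Its arguments: {"type":"object","properties":{"fingers":{"type":"array","items":{"type":"number"}},"linear":{"type":"array","items":{"type":"array","items":{"type":"number"}}},"rotation":{"type":"array","items":{"type":"array","items":{"type":"number"}}},"force":{"type":"number"}},"required":["fingers","linear","rotation"]}

```bash
mkdir -p pics
cat > h.py <<'E'
from bench import r
import numpy as np, cv2, pickle
def snap(n,f):
    s=r.snapshot(n); cv2.imwrite(f'pics/{f}.png',s['frame'][:,:,::-1]); pickle.dump(s,open(f'pics/{f}.pkl','wb')); return s
def load(f): return pickle.load(open(f'pics/{f}.pkl','rb'))
def ray(s,u,v):
    T=np.array(s['camera_from_world']); d=np.array([(u-s['cx'])/s['fx'],-(v-s['cy'])/s['fy'],-1.])
    R=T[:3,:3]; return -R.T@T[:3,3], R.T@d
def atz(s,u,v,z):
    o,d=ray(s,u,v); return o+d*(z-o[2])/d[2]
def proj(s,p):
    T=np.array(s['camera_from_world']); q=T[:3,:3]@np.array(p,float)+T[:3,3]
    return s['cx']+s['fx']*q[0]/-q[2], s['cy']+s['fy']*-q[1]/-q[2]
E
python3 - <<'E'
from h import *
a=snap('top','top1');b=snap('scene','sc1')
for s in(a,b):
    print({k:s[k] for k in s if k not in('frame',)})
print(r.sense())
E
```

```text
{'fx': 447.44135707191754, 'fy': 447.44135707191754, 'cx': 319.75536879948345, 'cy': 201.61241049523866, 'camera_from_world': array([[-3.04035626e-02, -9.99536697e-01, -1.41909470e-03,
        -6.02645138e+01],
       [ 9.78790175e-01, -3.00602119e-02,  2.02647913e-01,
        -5.30670730e+02],
       [-2.02596684e-01,  4.77222255e-03,  9.79250637e-01,
        -1.31737930e+03],
       [ 0.00000000e+00,  0.00000000e+00,  0.00000000e+00,
         1.00000000e+00]])}
{'fx': 491.99358952216176, 'fy': 491.99358952216176, 'cx': 319.3961656072344, 'cy': 197.51455260417237, 'camera_from_world': array([[-6.26408486e-01, -7.79424521e-01, -1.04797442e-02,
         2.92415886e+02],
       [ 5.16225217e-01, -4.24878777e-01,  7.43632671e-01,
        -3.49178288e+02],
       [-5.84058159e-01,  4.60407908e-01,  6.68506264e-01,
        -1.13646520e+03],
       [ 0.00000000e+00,  0.00000000e+00,  0.00000000e+00,
         1.00000000e+00]])}
{'time': 0.1, 'joint_pos': array([-8.19556244e+01,  7.51073299e+00,  8.53229423e+01,  3.33329042e-04,
        8.72625001e+01, -4.89296753e+00]), 'qd': array([ 0.06432634, -0.08468478, -0.10361613, -0.05350879, -0.03498251,
        0.04847326]), 'joint_efforts': array([ 1.54955851e-03, -5.70954466e+01, -5.01942372e+01, -2.46208474e-04,
        8.26295611e-03,  9.96969760e-07]), 'tool_pos': array([ 134.29042065, -584.30026123,  249.35074767]), 'tcp_rot': array([-1.79904204e+02, -8.53494711e-03,  1.29373198e+01]), 'ft_force': array([-0.15204168,  0.9009228 ,  0.30372385]), 'wrist_torque': array([ 0.01491175, -0.01710659, -0.00166302]), 'grip_force': 0.0, 'finger_gap': 85.41785363046327}
```

View pics/top1.png

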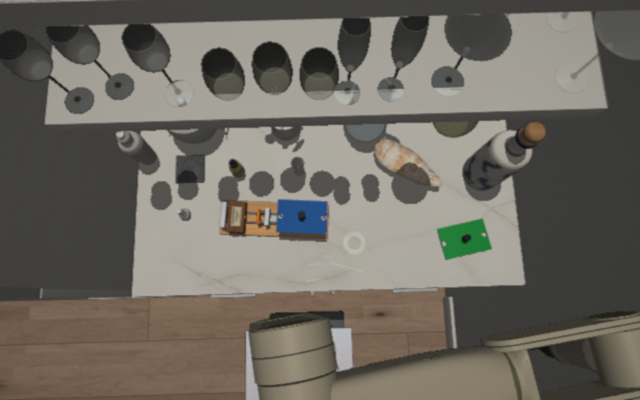

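View pics/sc1.png

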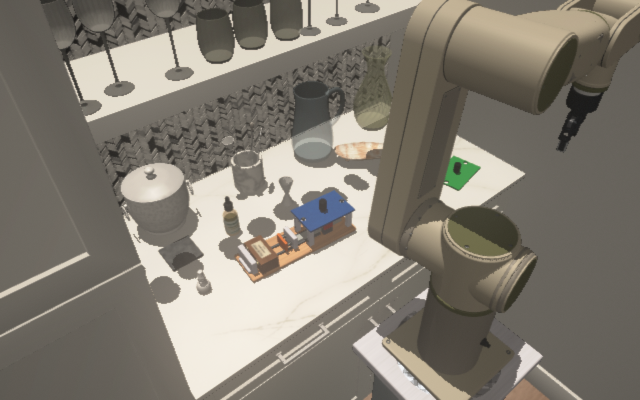

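Run:
```python
from h import *
s=load('top1'); c=s['frame'][180:270,205:395,::-1]
cv2.imwrite('pics/c1.png',cv2.resize(c,None,fx=4.2,fy=4.2,interpolation=cv2.INTER_CUBIC))
f=s['frame'].astype(int)
blue=((f[:,:,2]>f[:,:,0]+60)&(f[:,:,2]>f[:,:,1]+30)).astype(np.uint8); blue[:,:250]=0;blue[:190]=0;blue[250:]=0
cn=max(cv2.findContours(blue,0,2)[0],key=cv2.contourArea)
pts=np.array([atz(s,u,v,83)[:2] for u,v in cn[:,0]],np.float32)
print(cv2.minAreaRect(pts), cv2.boxPoints(cv2.minAreaRect(cn)))
for uv in[(222,201),(328,241),(328,203),(220,236)]: print(uv,atz(s,*uv,6))
print('knob',atz(s,302,215,117)); print('ring',atz(s,354,242,0),atz(s,342,242,0)); print('bottle',atz(s,235,175,0),'shelf',atz(s,300,124,0),atz(s,300,124,400))
```

```text
((479.4339904785156, -20.66826629638672), (145.0714874267578, 96.73747253417969), 85.69818878173828) [[276.4604  231.41133]
 [277.85095 199.4283 ]
 [326.5415  201.54527]
 [325.15094 233.5283 ]]
(222, 201) [550.09482885 233.74794079   6.        ]
(328, 241) [412.39271065 -98.57106127   6.        ]
(328, 203) [ 533.27456545 -102.69983802    6.        ]
(220, 236) [438.38836755 238.45121956   6.        ]
knob [477.49941756 -23.38602002 117.        ]
ring [ 407.46379101 -179.9446903     0.        ] [ 408.61201595 -142.39688527    0.        ]
bottle [635.96053985 194.26125706   0.        ] shelf [803.91755399 -19.35555337   0.        ] [645.56854254 -33.82320226 400.        ]
```

View pics/c1.png

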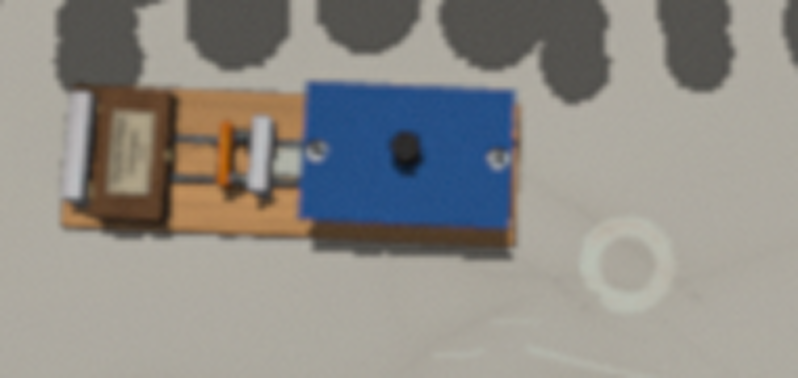

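The plate, box (left) and clamp are clear in the crop: knob at (405,150), pins at (317,148) and (498,157). The area to the right of the clamp is free except for a flat ring mark.

Call:
servo_tool --fingers '[0.0854,0.0854,0.0854,0.0854,0.0854,0.0854,0.0854,0.0854,0.0854,0.0854]' --linear '[[0.461,-0.472,0.0],[0.461,-0.472,0.0],[0.461,-0.472,0.0],[0.461,-0.472,0.0],[0.461,-0.472,0.0],[0.461,-0.472,0.0],[0.461,-0.472,0.0],[0.461,-0.472,0.0],[0.461,-0.472,0.0],[0.461,-0.472,0.0]]' --rotation '[[0,0,-73],[0,0,-73],[0,0,-73],[0,0,-73],[0,0,-73],[0,0,-73],[0,0,-73],[0,0,-73],[0,0,-73],[0,0,-73]]'

```text
time: 1.1
tool_pos: [395.2, -156.0, 250.2]
tcp_rot: [180.0, 0.0, 86.1]
ft_force: [0.5, 0.5, 0.1]
finger_gap: 85.6
grip_force: 0.0
```

```bash
cat >> h.py <<'E'
from scipy.spatial.transform import Rotation as Ro
def state():
    s=r.sense(); print('t',round(s['time'],2),'pos',s['tool_pos'].round(1),'rot',s['tcp_rot'].round(2),'ft',s['ft_force'].round(1),'gap',round(s['finger_gap'],1),'grip',round(s['grip_force'],1)); return s
def delta(p,yaw,s=None):
    s=s or state(); R=Ro.from_euler('xyz',s['tcp_rot'],degrees=True)
    t=Ro.from_euler('xyz',[180,0,yaw],degrees=True)
    print('lin',R.inv().apply(np.array(p)-s['tool_pos']).round(1),'rot',(R.inv()*t).as_rotvec(degrees=True).round(1))
E
python3 - <<'E'
from h import *
s=load('top1')
P=[atz(s,205+u/4.2,180+v/4.2,85)[:2] for u,v in[(317,148),(498,157)]]
d=P[0]-P[1]; print(P,(P[0]+P[1])/2,np.linalg.norm(d),-np.degrees(np.arctan2(d[0],d[1])))
delta([478,-22,230],86)
E
```

```text
[array([484.41262302,  41.84495125]), array([474.01668513, -86.1849535 ])] [479.21465407 -22.17000112] 128.45128272621386 -4.642192233733314
t 1.1 pos [ 395.2 -156.   250.2] rot [1.7998e+02 1.0000e-02 8.6090e+01] ft [0.5 0.5 0.1] gap 85.6 grip 0.0
lin [139.3  73.4  20.2] rot [0.  0.  0.1]
```

Call:
servo_tool --fingers '[0.0854,0.0854,0.0854,0.0854,0.0854]' --linear '[[0.139,0.074,0.02],[0.139,0.074,0.02],[0.139,0.074,0.02],[0.139,0.074,0.02],[0.139,0.074,0.02]]' --rotation '[[0,0,0.5],[0,0,0.5],[0,0,0.5],[0,0,0.5],[0,0,0.5]]'

```text
time: 1.6
tool_pos: [478.3, -23.0, 229.4]
tcp_rot: [-179.9, -0.0, 85.6]
ft_force: [0.4, -0.6, -0.6]
finger_gap: 85.6
grip_force: 0.0
```

Run:
```python
from h import *
state(); s=snap('wrist','w1'); print({k:s[k] for k in s if k!='frame'})
```

```text
t 1.6 pos [478.3 -23.  229.4] rot [-1.7988e+02 -1.0000e-02  8.5640e+01] ft [ 0.4 -0.6 -0.6] gap 85.6 grip 0.0
{'fx': 309.70691628693146, 'fy': 309.70691628693146, 'cx': 324.5904420033868, 'cy': 201.60556304761022, 'camera_from_world': array([[ 9.97093248e-01, -7.61743285e-02, -1.58962129e-03,
        -4.77358470e+02],
       [ 7.16850049e-02,  9.44989745e-01, -3.19148307e-01,
         2.22787408e+01],
       [ 2.58130838e-02,  3.18106670e-01,  9.47703451e-01,
        -3.67212461e+02],
       [ 0.00000000e+00,  0.00000000e+00,  0.00000000e+00,
         1.00000000e+00]])}
```

View pics/w1.png

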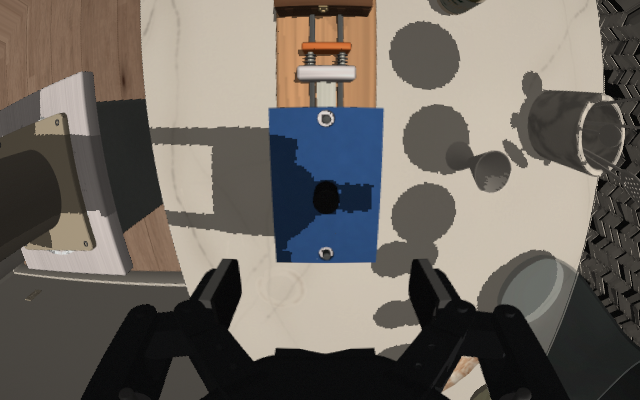

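```bash
cat >> h.py <<'E'
def watz(s,u,v,z):
    x,y=(u-s['cx'])/s['fx'],(v-s['cy'])/s['fy']; t=np.hypot(x,y); k=np.sin(t)/t
    c=np.array([x*k,-y*k,-np.cos(t)]); T=np.array(s['camera_from_world']); R=T[:3,:3]
    o=-R.T@T[:3,3]; d=R.T@c; return o+d*(z-o[2])/d[2]
E
python3 - <<'E'
from h import *
s=load('w1')
P=[watz(s,u,v,86)[:2] for u,v in[(326,118),(326,254)]]
d=P[0]-P[1]; print(P,(P[0]+P[1])/2,np.linalg.norm(d),-np.degrees(np.arctan2(d[0],d[1])))
print('knob',watz(s,326,197,112))
print('plate',[watz(s,u,v,83)[:2].round(1) for u,v in[(268,108),(384,108),(377,263),(277,262)]])
print('pad',watz(s,326,42,50),'box',watz(s,325,13,51))
for uv in [(492,190)]: print('jigger',watz(s,*uv,88))
delta([478.5,-22.5,109],85.6)
E
```

```text
[array([483.5093373 ,  44.63841833]), array([473.79504682, -84.77871618])] [478.65219206 -20.07014892] 129.78120875616446 -4.292677650283051
knob [478.71051234 -18.05969305 112.        ]
plate [array([433.8,  58. ]), array([534.7,  50.4]), array([ 524.5, -101.3]), array([423.5, -92.4])]
pad [489.18675198 117.85766971  50.        ] box [490.5121721  147.74357952  51.        ]
jigger [643.32273457 -30.45895614  88.        ]
t 1.65 pos [478.  -24.3 229.8] rot [-1.7991e+02  2.0000e-02  8.5540e+01] ft [-0.5 -0.4  0.2] gap 85.4 grip 0.0
lin [  1.9   0.5 120.8] rot [-0.1  0.  -0.1]
```

Call:
servo_tool --fingers '[0.05,0.05,0.05,0.05,0.05,0.05]' --linear '[[0.003,0.0,0.04],[0.003,0.0,0.08],[0.003,0.0,0.105],[0.003,0.0,0.115],[0.003,0.0,0.12],[0.003,0.0,0.12]]' --rotation '[[0,0,0],[0,0,0],[0,0,0],[0,0,0],[0,0,0],[0,0,0]]' --force 30

```text
time: 2.25
tool_pos: [479.0, -22.4, 111.1]
tcp_rot: [180.0, 0.0, 85.4]
ft_force: [-0.0, 0.1, 0.4]
finger_gap: 50.1
grip_force: 0.0
```

Call:
servo_tool --fingers '[0.01,0.01,0.01,0.01,0.01,0.01,0.01]' --linear '[[0,0,0],[0,0,0],[0,0,0],[0,0,0],[0,0,0],[0,0,0],[0,0,0]]' --rotation '[[0,0,0],[0,0,0],[0,0,0],[0,0,0],[0,0,0],[0,0,0],[0,0,0]]' --force 40

```text
time: 2.95
tool_pos: [479.9, -21.8, 112.1]
tcp_rot: [179.8, 0.0, 85.4]
ft_force: [-1.5, -1.2, 7.0]
finger_gap: 20.3
grip_force: 39.2
```

Call:
servo_tool --fingers '[0.01,0.01,0.01,0.01,0.01,0.01,0.01,0.01]' --linear '[[0,0,-0.003],[0,0,-0.008],[0,0,-0.014],[0,0,-0.022],[0,0,-0.032],[0,0,-0.044],[0,0,-0.055],[0,0,-0.055]]' --rotation '[[0,0,0],[0,0,0],[0,0,0],[0,0,0],[0,0,0],[0,0,0],[0,0,0],[0,0,0]]' --force 60

```text
time: 3.75
tool_pos: [480.1, -21.8, 167.9]
tcp_rot: [179.8, 0.0, 85.4]
ft_force: [0.8, -0.5, -2.1]
finger_gap: 19.8
grip_force: 58.7
```

Run:
```python
from h import *
delta([505,-225,160],85.4); snap('wrist','w2')
```

```text
t 3.75 pos [480.1 -21.8 167.9] rot [1.7977e+02 2.0000e-02 8.5440e+01] ft [ 0.8 -0.5 -2.1] gap 19.8 grip 58.7
lin [-200.6   40.9    8.2] rot [0.2 0.  0. ]
```

View pics/w2.png

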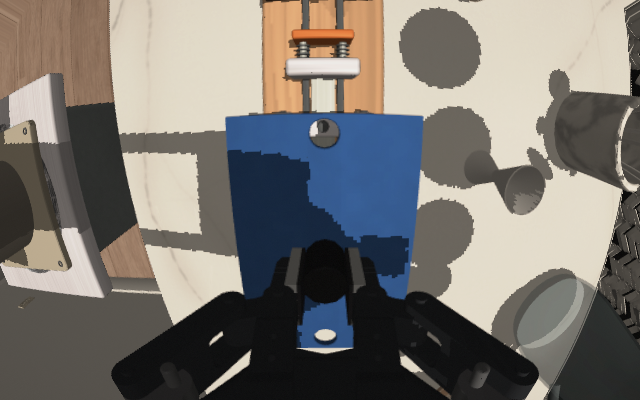

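The plate is held level and clear of both pins. Now I carry it to the right of the clamp.

Call:
servo_tool --fingers '[0.01,0.01,0.01,0.01,0.01,0.01,0.01,0.01,0.01,0.01]' --linear '[[-0.01,0.002,0],[-0.03,0.006,0],[-0.06,0.012,0],[-0.09,0.018,0],[-0.12,0.025,0],[-0.15,0.03,0],[-0.175,0.035,0],[-0.19,0.04,0],[-0.2,0.04,0],[-0.2,0.04,0]]' --rotation '[[0,0,0],[0,0,0],[0,0,0],[0,0,0],[0,0,0],[0,0,0],[0,0,0],[0,0,0],[0,0,0],[0,0,0]]'

```text
time: 4.8
tool_pos: [502.2, -224.8, 164.8]
tcp_rot: [-179.9, -0.0, 85.4]
ft_force: [0.5, 0.4, -1.2]
finger_gap: 20.2
grip_force: 58.8
```

Call:
servo_tool --fingers '[0.01,0.01,0.01,0.01,0.01,0.01,0.01,0.01,0.01,0.01]' --linear '[[0,0,0.01],[0,0,0.03],[0,0,0.05],[0,0,0.07],[0,0,0.09],[0,0,0.105],[0,0,0.115],[0,0,0.12],[0,0,0.123],[0,0,0.123]]' --rotation '[[0,0,0],[0,0,0],[0,0,0],[0,0,0],[0,0,0],[0,0,0],[0,0,0],[0,0,0],[0,0,0],[0,0,0]]'

```text
time: 5.8
tool_pos: [502.9, -224.1, 42.5]
tcp_rot: [180.0, 0.0, 85.4]
ft_force: [0.7, -0.6, -1.4]
finger_gap: 20.0
grip_force: 58.8
```

Call:
servo_tool --fingers '[0.01,0.01,0.01,0.01,0.01,0.01,0.01,0.01]' --linear '[[0,0,0.002],[0,0,0.004],[0,0,0.005],[0,0,0.006],[0,0,0.007],[0,0,0.008],[0,0,0.009],[0,0,0.009]]' --rotation '[[0,0,0],[0,0,0],[0,0,0],[0,0,0],[0,0,0],[0,0,0],[0,0,0],[0,0,0]]'

```text
time: 6.6
tool_pos: [502.6, -224.1, 34.2]
tcp_rot: [-180.0, -0.0, 85.4]
ft_force: [-5.7, 1.5, 8.8]
finger_gap: 20.0
grip_force: 60.1
```

Call:
servo_tool --fingers '[0.03,0.04,0.05,0.06,0.06,0.06]' --linear '[[0,0,0],[0,0,0],[0,0,0],[0,0,0],[0,0,0],[0,0,-0.01]]' --rotation '[[0,0,0],[0,0,0],[0,0,0],[0,0,0],[0,0,0],[0,0,0]]' --force 20

```text
time: 7.2
tool_pos: [501.5, -223.4, 42.1]
tcp_rot: [-179.8, -0.1, 85.4]
ft_force: [-0.7, 0.6, -0.2]
finger_gap: 60.1
grip_force: 0.0
```

Call:
servo_tool --fingers '[0.0854,0.0854,0.0854,0.0854,0.0854,0.0854,0.0854]' --linear '[[0,0,-0.02],[0,0,-0.06],[0,0,-0.1],[0,0,-0.14],[0,0,-0.18],[0,0,-0.18],[0,0,-0.18]]' --rotation '[[0,0,0],[0,0,0],[0,0,0],[0,0,0],[0,0,0],[0,0,0],[0,0,0]]' --force 20

```text
time: 7.9
tool_pos: [503.5, -224.5, 225.6]
tcp_rot: [179.8, 0.1, 85.4]
ft_force: [-0.4, 0.2, -0.5]
finger_gap: 86.1
grip_force: 0.0
```

Run:
```python
from h import *
delta([478.7,-20.3,190],85.6); snap('wrist','w3')
```

```text
t 7.9 pos [ 503.5 -224.5  225.6] rot [1.798e+02 9.000e-02 8.544e+01] ft [-0.4  0.2 -0.5] gap 86.1 grip 0.0
lin [201.7 -41.1  35.1] rot [ 0.2  0.1 -0.2]
```

View pics/w3.png

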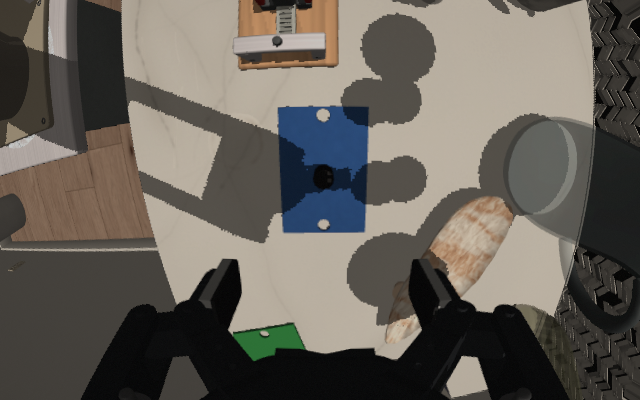

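Plate lies flat on the worktop, clear of the clamp (its knob at 323,177). Back over the clamp.

Call:
servo_tool --fingers '[0.0854,0.0854,0.0854,0.0854,0.0854,0.0854,0.0854]' --linear '[[0.04,-0.01,0],[0.09,-0.02,0],[0.14,-0.03,0],[0.18,-0.04,0.01],[0.201,-0.04,0.02],[0.201,-0.04,0.03],[0.201,-0.04,0.03]]' --rotation '[[0,0,0],[0,0,0],[0,0,0],[0,0,0],[0,0,0],[0,0,0],[0,0,0]]'

```text
time: 8.65
tool_pos: [477.0, -20.2, 190.3]
tcp_rot: [-179.7, 0.0, 85.5]
ft_force: [0.3, -0.6, 0.1]
finger_gap: 85.4
grip_force: 0.0
```

Run:
```python
from h import *
state(); snap('wrist','w4')
```

```text
t 8.65 pos [477.  -20.2 190.3] rot [-1.7971e+02  1.0000e-02  8.5520e+01] ft [ 0.3 -0.6  0.1] gap 85.4 grip 0.0
```

View pics/w4.png

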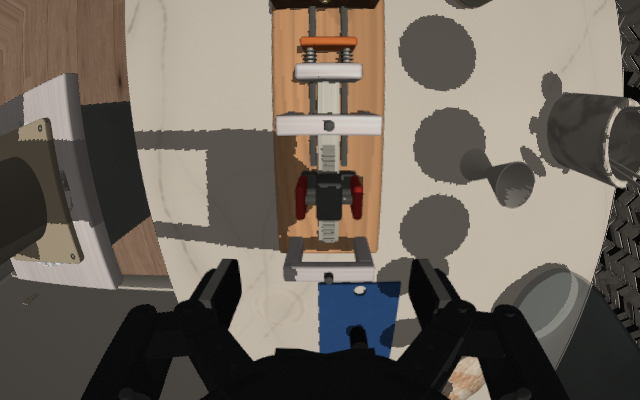

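Run:
```python
from h import *
s=load('w4')
P=[watz(s,u,v,87)[:2] for u,v in[(328,125),(328,278)]]
d=P[0]-P[1]; print(P,np.linalg.norm(d),-np.degrees(np.arctan2(d[0],d[1])))
print('mid',(P[0]+P[1])/2)
a,b=watz(s,297,195,73),watz(s,363,195,73); print('padd',a,b,(a+b)/2)
print('pad',watz(s,328,38,50),'box',watz(s,327,9,51), 'bridge corners',watz(s,276,125,78),watz(s,383,124,78))
p,q=np.array([478.65,-20.3]),np.radians(-4.3)
cx,cy=np.array([np.cos(q),np.sin(q)]),np.array([-np.sin(q),np.cos(q)])
o=p+70*cy
for n,x in(('pad',watz(s,328,38,50)),('box',watz(s,327,9,51))): print(n,cx@(x[:2]-o),cy@(x[:2]-o))
delta([478.7,-20.5,55],85.7)
```

```text
[array([483.05196603,  44.29199141]), array([473.41730917, -84.45273344])] 129.10472798965216 -4.279772370471962
mid [478.2346376  -20.08037101]
padd [453.32969674 -11.74104618  73.        ] [507.48882798 -15.89485327  73.        ] [480.40926236 -13.81794973  73.        ]
pad [488.89218512 116.49543417  50.        ] box [490.11559849 142.65610412  51.        ] bridge corners [443.33737772  47.17264877  78.        ] [525.32202244  41.77029798  78.        ]
pad -0.043392755623967084 67.1783192853011
box -0.78491684982797 93.35708042757369
t 8.7 pos [477.6 -20.9 191.5] rot [-1.7979e+02  1.0000e-02  8.5450e+01] ft [ 0.  -0.3 -0. ] gap 85.4 grip 0.0
lin [  0.6   1.6 136.5] rot [-0.2  0.  -0.3]
```

Call:
servo_tool --fingers '[0.0854,0.0854,0.0854,0.0854,0.0854,0.0854,0.0854]' --linear '[[0,0.001,0.04],[0,0.001,0.08],[0,0.001,0.105],[0,0.001,0.12],[0,0.001,0.13],[0,0.001,0.137],[0,0.001,0.137]]' --rotation '[[0,0,0],[0,0,0],[0,0,0],[0,0,0],[0,0,0],[0,0,0],[0,0,0]]'

```text
time: 9.4
tool_pos: [479.6, -21.2, 55.9]
tcp_rot: [-180.0, 0.0, 85.4]
ft_force: [-0.1, 0.4, 0.5]
finger_gap: 85.3
grip_force: 0.0
```

Call:
servo_tool --fingers '[0.064,0.06,0.057,0.054,0.051,0.048,0.046,0.046]' --linear '[[0,0,0],[0,0,0],[0,0,0],[0,0,0],[0,0,0],[0,0,0],[0,0,0],[0,0,0]]' --rotation '[[0,0,0],[0,0,0],[0,0,0],[0,0,0],[0,0,0],[0,0,0],[0,0,0],[0,0,0]]' --force 30

```text
time: 10.2
tool_pos: [479.7, -20.5, 57.3]
tcp_rot: [-180.0, 0.0, 85.5]
ft_force: [-6.1, 0.2, 8.4]
finger_gap: 45.9
grip_force: 6.5
```

Run:
```python
from h import *
state(); snap('wrist','w5')
```

```text
t 10.2 pos [479.7 -20.5  57.3] rot [-1.7999e+02  1.0000e-02  8.5460e+01] ft [-6.1  0.2  8.4] gap 45.9 grip 6.5
```

View pics/w5.png

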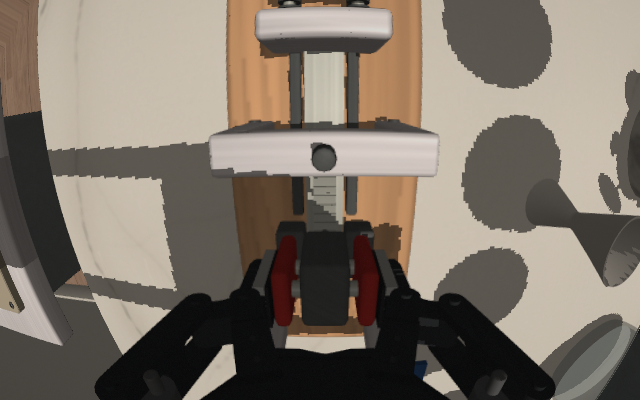

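Paddles sit squarely between the pads, and the jaw block is visible at rows 10–50. Finish stroke 1, then strokes 2 and 3.

Call:
servo_tool --fingers '[0.042,0.039,0.039,0.05,0.062,0.062,0.062]' --linear '[[0,-0.001,0],[0,-0.001,0],[0,-0.001,0],[0,-0.001,0],[0,-0.001,0],[0,-0.001,0],[0,-0.001,0]]' --rotation '[[0,0,0],[0,0,0],[0,0,0],[0,0,0],[0,0,0],[0,0,0],[0,0,0]]' --force 25

```text
time: 10.95
tool_pos: [478.6, -20.5, 56.2]
tcp_rot: [-180.0, -0.0, 85.4]
ft_force: [-0.3, -0.3, -1.1]
finger_gap: 61.8
grip_force: 0.0
```

Run:
```python
from h import *
state(); a=snap('wrist','w6');b=snap('scene','sc6');c=snap('top','top6')
A=a['frame'][:200,160:480]; 
B=cv2.resize(b['frame'][205:285,225:365],None,fx=4,fy=4,interpolation=2)
C=cv2.resize(c['frame'][185:250,210:340],None,fx=4,fy=4,interpolation=2)
W=np.zeros((600,800,3),np.uint8); W[:200,:320]=A; W[:320,230:790][:, :0]=0
W[210:530,:560]=B; W[0:200,330:330+470]=C[:200,:470]
cv2.imwrite('pics/m6.png',W[:,:,::-1])
```

```text
t 10.95 pos [478.6 -20.5  56.2] rot [-179.99   -0.     85.44] ft [-0.3 -0.3 -1.1] gap 61.8 grip 0.0
```

View pics/m6.png

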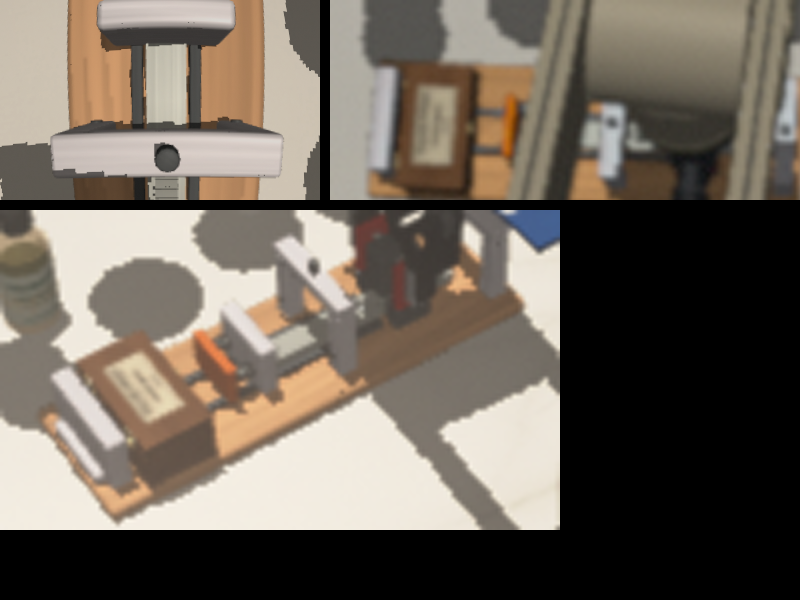

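```bash
cat >> h.py <<'E'
from scipy.optimize import minimize_scalar
P0=np.array([478.45,-20.2]); q=np.radians(-4.3)
cx_=np.array([np.cos(q),np.sin(q)]); cy_=np.array([-np.sin(q),np.cos(q)]); O=P0+70*cy_
def cl(x,y,z): return np.r_[O+x*cx_+y*cy_,z]
def ypad(s):
    f=s['frame'].astype(int)[205:285,225:330]
    m=(f[:,:,0]>150)&(f[:,:,0]-f[:,:,1]>75)&(f[:,:,1]-f[:,:,2]>20)
    m=cv2.morphologyEx(m.astype(np.uint8),cv2.MORPH_OPEN,np.ones((2,2)))
    n,l,st,c=cv2.connectedComponentsWithStats(m); 
    i=1+np.argmax(st[1:,4]); u,v=c[i]+[225,205]
    g=lambda y:np.hypot(*(np.array(proj(s,cl(0,y,40)))-[u,v]))
    o=minimize_scalar(g,bounds=(20,180),method='bounded'); return (u,v),st[i],round(o.x,2),round(o.fun,2)
E
python3 - <<'E'
from h import *
for n in('sc1','sc6'): print(n,ypad(load(n)))
s=load('sc6'); print('cam',ray(s,0,0)[0])
for p in[(0,110,51),(-48,110,51),(0,162,46),(0,154,51)]: print(p,np.round(proj(s,cl(*p)),1), (np.array(proj(s,cl(*p)))-[225,205])*4+[0,210])
E
```

```text
sc1 ((np.float64(282.8888888888889), np.float64(239.55555555555554)), array([54, 30,  9, 10, 27], dtype=int32), np.float64(61.07), np.float64(0.22))
sc6 ((np.float64(278.7857142857143), np.float64(240.5)), array([50, 31,  9, 10, 28], dtype=int32), np.float64(72.78), np.float64(0.75))
cam [-300.33534034  602.79523154 1022.45892897]
(0, 110, 51) [266.9 244.2] [167.6321392  366.90286172]
(-48, 110, 51) [276.1 255.3] [204.36671891 411.33213827]
(0, 162, 46) [249.9 253.9] [ 99.7843484  405.51646338]
(0, 154, 51) [252.4 251.3] [109.69691859 395.21377158]
```

Call:
servo_tool --fingers '[0.055,0.047,0.042,0.039,0.039,0.039]' --linear '[[0,0,0],[0,0,0],[0,0,0],[0,0,0],[0,0,0],[0,0,0]]' --rotation '[[0,0,0],[0,0,0],[0,0,0],[0,0,0],[0,0,0],[0,0,0]]' --force 25

```text
time: 11.7
tool_pos: [479.6, -20.7, 57.8]
tcp_rot: [179.9, 0.0, 85.5]
ft_force: [-3.3, 0.3, 11.8]
finger_gap: 39.3
grip_force: 21.0
```

Run:
```python
from h import *
state(); print(ypad(snap('scene','sc7')))
```

```text
t 11.7 pos [479.6 -20.7  57.8] rot [1.7991e+02 1.0000e-02 8.5450e+01] ft [-3.3  0.3 11.8] gap 39.3 grip 21.0
((np.float64(275.5), np.float64(242.5)), array([47, 33,  8, 10, 28], dtype=int32), np.float64(83.65), np.float64(0.4))
```

Call:
servo_tool --fingers '[0.05,0.062,0.062,0.062,0.055,0.047,0.042,0.039,0.039,0.039]' --linear '[[0,0,0],[0,0,0],[0,0,0],[0,0,0],[0,0,0],[0,0,0],[0,0,0],[0,0,0],[0,0,0],[0,0,0]]' --rotation '[[0,0,0],[0,0,0],[0,0,0],[0,0,0],[0,0,0],[0,0,0],[0,0,0],[0,0,0],[0,0,0],[0,0,0]]' --force 25

```text
time: 12.75
tool_pos: [479.6, -20.7, 57.7]
tcp_rot: [179.9, 0.0, 85.5]
ft_force: [-2.3, -0.4, 12.1]
finger_gap: 39.7
grip_force: 21.0
```

Run:
```python
from h import *
state(); s=snap('scene','sc8'); print(ypad(s))
```

```text
t 12.75 pos [479.6 -20.7  57.7] rot [1.7991e+02 1.0000e-02 8.5450e+01] ft [-2.3 -0.4 12.1] gap 39.7 grip 21.0
((np.float64(272.89285714285717), np.float64(244.75)), array([44, 35,  9, 10, 28], dtype=int32), np.float64(93.04), np.float64(0.47))
```

Call:
servo_tool --fingers '[0.05,0.062,0.062,0.062,0.055,0.048,0.045,0.042,0.0415,0.0415]' --linear '[[0,0,0],[0,0,0],[0,0,0],[0,0,0],[0,0,0],[0,0,0],[0,0,0],[0,0,0],[0,0,0],[0,0,0]]' --rotation '[[0,0,0],[0,0,0],[0,0,0],[0,0,0],[0,0,0],[0,0,0],[0,0,0],[0,0,0],[0,0,0],[0,0,0]]' --force 25

```text
time: 13.8
tool_pos: [479.6, -20.7, 57.6]
tcp_rot: [179.9, 0.0, 85.4]
ft_force: [-1.1, 0.5, 10.1]
finger_gap: 41.6
grip_force: 7.2
```

Call:
servo_tool --fingers '[0.041,0.0405,0.0405]' --linear '[[0,0,0],[0,0,0],[0,0,0]]' --rotation '[[0,0,0],[0,0,0],[0,0,0]]'

```text
time: 14.1
tool_pos: [479.6, -20.7, 57.7]
tcp_rot: [179.9, 0.0, 85.4]
ft_force: [-2.0, 0.9, 10.4]
finger_gap: 40.5
grip_force: 7.8
```

Run:
```python
from h import *
state(); s=snap('scene','sc9'); print(ypad(s))
a=cv2.resize(s['frame'][220:275,230:320],None,fx=6,fy=6,interpolation=2); b=cv2.resize(load('sc8')['frame'][220:275,230:320],None,fx=6,fy=6,interpolation=2)[:270]
cv2.imwrite('pics/m9.png',np.vstack([a[:300],b])[:,:,::-1])
```

```text
t 14.1 pos [479.6 -20.7  57.7] rot [1.7991e+02 1.0000e-02 8.5450e+01] ft [-2.   0.9 10.4] gap 40.5 grip 7.8
((np.float64(267.5), np.float64(242.5)), array([41, 36,  4,  4, 10], dtype=int32), np.float64(103.82), np.float64(3.93))
```

View pics/m9.png

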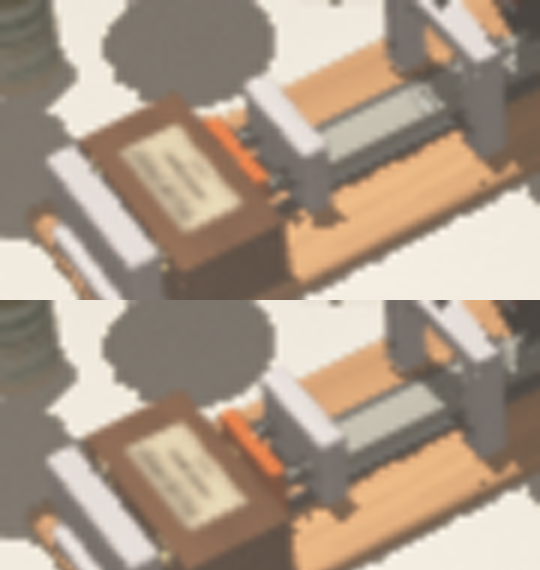

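Pad (orange, 235,150 in the top crop) now just meets the box. Next: a partial stroke in small steps, guided by grip force.

Call:
servo_tool --fingers '[0.05,0.062,0.062,0.062,0.057,0.054,0.052,0.05,0.05]' --linear '[[0,0,0],[0,0,0],[0,0,0],[0,0,0],[0,0,0],[0,0,0],[0,0,0],[0,0,0],[0,0,0]]' --rotation '[[0,0,0],[0,0,0],[0,0,0],[0,0,0],[0,0,0],[0,0,0],[0,0,0],[0,0,0],[0,0,0]]' --force 20

```text
time: 15.05
tool_pos: [479.6, -20.7, 57.4]
tcp_rot: [179.9, 0.0, 85.4]
ft_force: [0.3, 0.1, 8.4]
finger_gap: 50.2
grip_force: 9.0
```

Call:
servo_tool --fingers '[0.049,0.048,0.048]' --linear '[[0,0,0],[0,0,0],[0,0,0]]' --rotation '[[0,0,0],[0,0,0],[0,0,0]]'

```text
time: 15.35
tool_pos: [479.6, -20.6, 57.7]
tcp_rot: [179.9, 0.0, 85.4]
ft_force: [-2.3, 1.5, 11.8]
finger_gap: 47.9
grip_force: 10.2
```

Call:
servo_tool --fingers '[0.047,0.046,0.046]' --linear '[[0,0,0],[0,0,0],[0,0,0]]' --rotation '[[0,0,0],[0,0,0],[0,0,0]]'

```text
time: 15.65
tool_pos: [479.6, -20.6, 57.9]
tcp_rot: [179.9, 0.0, 85.4]
ft_force: [-2.4, 0.2, 14.1]
finger_gap: 46.2
grip_force: 11.6
```

Run:
```python
from h import *
state(); s=snap('scene','sc10'); K=dict(fx=6,fy=6,interpolation=2)
f=lambda s,c:cv2.resize(s['frame'][c[0]:c[1],c[2]:c[3]],None,**K)
c=(225,265,230,300)
cv2.imwrite('pics/m10.png',np.vstack([f(s,c),f(load('sc9'),c)])[:,:,::-1])
# jaw block shift between images: subpixel phase on white jaw/block patch
def jaw(s):
    g=cv2.cvtColor(s['frame'],cv2.COLOR_RGB2GRAY).astype(np.float32); return g
t8,t9,t10=[jaw(load(n)) for n in('sc8','sc9','sc10')]
d=np.array(proj(s,cl(0,95,50)))-np.array(proj(s,cl(0,85,50))); print('px per10mm',d)
def tr(a,b):
    T=cv2.resize(a[232:256,270:286],None,fx=8,fy=8,interpolation=2); S=cv2.resize(b[225:265,258:296],None,fx=8,fy=8,interpolation=2)
    R=cv2.matchTemplate(S,T,cv2.TM_CCOEFF_NORMED); _,m,_,p=cv2.minMaxLoc(R); return (p[0]/8+258-270,p[1]/8+225-232,m)
print(tr(t9,t10))
```

```text
t 15.65 pos [479.6 -20.6  57.9] rot [1.7991e+02 1.0000e-02 8.5450e+01] ft [-2.4  0.2 14.1] gap 46.2 grip 11.6
px per10mm [-3.20380059  1.56642269]
(-1.5, 0.75, 0.9510522484779358)
```

View pics/m10.png

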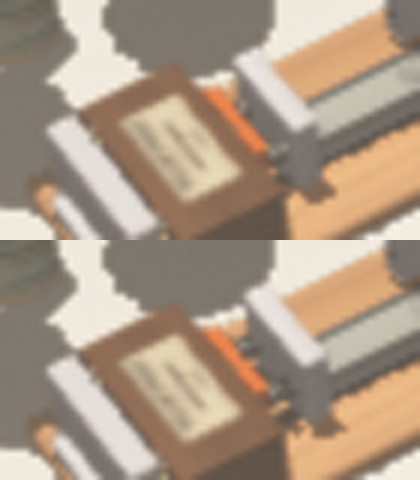

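Call:
servo_tool --fingers '[0.0455,0.045,0.045,0.045,0.045]' --linear '[[0,0,0],[0,0,0],[0,0,0],[0,0,0],[0,0,0]]' --rotation '[[0,0,0],[0,0,0],[0,0,0],[0,0,0],[0,0,0]]'

```text
time: 16.2
tool_pos: [479.6, -20.6, 58.0]
tcp_rot: [179.9, 0.0, 85.5]
ft_force: [-4.5, 0.4, 15.9]
finger_gap: 45.3
grip_force: 12.4
```

Run:
```python
from h import *
state(); print(r.hand_in())
```

```text
t 16.2 pos [479.6 -20.6  58. ] rot [1.7992e+02 1.0000e-02 8.5450e+01] ft [-4.5  0.4 15.9] gap 45.3 grip 12.4
the job is handed in; nothing more can be done
None
```

I handed the job in at 16.2 s: the guard plate lies flat to the right of the clamp, and the box is pressed against the fixed jaw by the orange pad at an estimated 7–8 N (about 6 mm, from grip force), with both paddles still held squeezed.

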